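# Make up two confectionery gift boxes

### The arm

A 7-joint arm with a two-finger parallel gripper is mounted at the origin on the work surface. World frame = base frame: x ahead of the robot, y to its left, z up, the work surface at z = 0. Lengths are in m, angles in rad, forces in N, time in s.
With the tool pointing down it reaches from about 0.35 to 0.9 m from the base axis. Payload 7.2 kg.
Tool frame: the origin (TCP) lies at the very end of the fingers, on their centre line; the grasp point (between the pads) lies 19 mm behind it; y points along the fingers, z is the direction in which the jaws open and shut, and the axes are right-handed (so a half turn about y gives the same grasp; the last joint's range is limited). The gripper opens to 88 mm and grips with 3 to 60 N. Pads are 20 mm wide; open, the fingers measure 115 mm over their backs; the gripper's body (75 mm by 178 mm) begins 61 mm behind the grasp point.
Start: joints at [1.071, 0.411, -0.013, 1.596, 0.006, 1.134, -0.082], TCP at [0.262, -0.568, 0.223] pointing down, gripper open.
Joint ranges: [-2.95, 2.95], [-0.29, 1.99], [-1.47, 1.44], [0.14, 2.54], [-1.03, 4.17], [0.13, 1.85], [-2.86, 2.86]. Speed limits (rad/s): [2.39, 2.39, 3.01, 3.01, 3.14, 3.14, 3.14].

### API

Orientations are given as a 3x3 rotation matrix whose columns are the frame's x, y, z axes.
In Python, from cell import arm gives the robot as it stands.
- The arm moves only by the tool send_rows, never from a script. Its argument "targets" is a list of rows, each an object of numbers: "rx", "ry", "rz": the turn, a rotation vector about the tool's x, y, z in units of 6 degrees (1.0 is 6 degrees); "dx", "dy", "dz": the shift along the tool's x, y, z in units of 25 mm (1.0 is 25 mm); "gripper": the closure, from 0 (fully open) to 1 (shut). A call has exactly 5 rows; each row is the pose to reach, as a shift and turn from the pose commanded when the call began, along the tool's axes at that moment; what a row does not reach only later rows make up. A row lasts 1/10 s, in which the tool goes at most 50 mm and 8.59 degrees, less where a joint would pass 70% of its speed; a pose out of reach is approached as far as the arm can. A call with a gripper value outside its range is refused whole. The fingers move at their own pace and stop on an object; the grip force is fixed at half the most. Time passes only in rows, so rows that repeat a pose let the fingers close, or fill a call up. It gives the time, the measured TCP pose, the force and the opening at its end, in the units of the state.
- arm.sense(): the state, without advancing time (a new reading comes with each control period).
- arm.camera(name): name is "side" or "top" or "wrist"; returns a dict with "image" (400x640x3 uint8, red, green, blue), "fov_y" (degrees; the focal length in pixels is half the picture's height over the tangent of half this angle, whatever the lens; pixels are square), "cx", "cy" (the principal point, pixels), "rvec" (rotation vector, rad) and "tvec" (3), from world to camera coordinates, as OpenCV has them. Camera axes: x right, y down, z forward; pixel columns grow to the right and rows downward; lengths in m; the calibration is good to about 2 mm. A picture is of the moment at which its call begins. There is no depth.
- arm.close_job(): hands the job in, once; it reports no verdict.
The state is a dict: "clock": time; "qpos": joint angles; "joint_velocities": joint speeds; "joint_efforts": joint torques, N m; "position": TCP position; "tool_rot": TCP orientation; "contact_force": force on the tool from outside, world axes, zero at the start; "ft_torque": the same for the moment, N m; "finger_gap": finger opening in m.
Only numpy, scipy, OpenCV 4.12 (cv2) and the standard library are available. Lean on these libraries where they do the work, as an engineer would, in place of code of your own. Each camera call takes 0.05 s, during which the arm holds its last target. There are 200 camera calls.

### The job

Make up the two gift boxes from the stock standing at the sides, one article to a cell, each standing upright on the floor of its cell: the three-cell box gets the tall jar in its middle cell, with the round tin and the long carton in its end cells (either way round), and the two-cell box gets the squat jar and the square carton (either way round). Set the glass jars down gently, without dropping them, and leave the spare six-sided carton, the tape roll and the hand stamp where they are.

Things in the scene. Friction and masses are not known exactly. Their poses are not given: they have to be found in the camera images.
- tall_jar: The tall, narrow round jar: amber glass with a paper label band and aluminium lid, diameter 46 (lid 38), 70 high (lid from 54 up), about 160 g. Origin: centre of its underside; z up.
- squat_jar: The low, wide round jar: amber glass with a paper label band and aluminium lid, diameter 60 (lid 48), 48 high (lid from 36 up), about 190 g. Origin: centre of its underside; z up.
- round_tin: Flat round aluminium tin with a dark ring line on its lid, diameter 60 (59 below z = 19), 28 high, about 90 g. Origin: centre of its underside; z up.
- long_carton: Stick-shaped yellow carton with a white band, lying flat: 32 (x) by 90 (y) by 36 high, about 80 g. Origin: centre of its underside; z up.
- square_carton: Square block-shaped yellow carton with a white band: 50 by 50 by 46 high, about 100 g. Origin: centre of its underside; z up. x and y square to its sides.
- hex_carton: Spare six-sided yellow carton, 52 across flats (60 across corners), 40 high; belongs in neither box and stays where it is. Origin: centre of its underside; z up.
- box3: Three-cell cardboard gift box, 256 (x) by 120 (y), with three equal cells in a row, centres at x = -84, 0, +84, y = 0 (inside 80 long and 112 wide), floor 3 thick, all outer walls and partitions 4 thick, with tops 21 above the table. Low and open-topped; fixed to the table, does not move. Origin: centre of its underside; x along its length (the row of cells), y across, z up. 
- box2: Two-cell cardboard gift box, 172 (x) by 120 (y), with two equal cells in a row, centres at x = -42, +42, y = 0 (inside 80 long and 112 wide), floor 3 thick, all outer walls and partitions 4 thick, with tops 21 above the table. Low and open-topped; fixed to the table, does not move. Origin: centre of its underside; x along its length (the row of cells), y across, z up. 
- tape_roll: Bystander: brown roll of tape lying flat beyond the boxes, outer diameter 76, 24 high. Leave it. Origin: centre of its underside; z up.
- stamp: Bystander: wooden hand stamp, block 36 by 50 by 18 with a dark knob on top, 63 high in all, standing beyond the boxes. Leave it. Origin: centre of its underside; z up.
Not all that is in view belongs to the job. What is shaped like the round_tin but red is not meant. Leave any turquoise look-alike of the square_carton alone.

How it is judged:
At the end, for the whole second after the job is handed in: Every article in its own cell of the right box as asked (within 34 mm of the cell's centre along the box, 45 mm across), underside at most 8 mm above the table, upright within 0.12 rad, at rest and released; the six-sided carton upright (x of tall_jar in the frame of box3 between -0.034 and 0.034 m and y of tall_jar in the frame of box3 between -0.045 and 0.045 m and z of tall_jar in the frame of box3 between -0.001 and 0.008 m and angle between each of tall_jar, round_tin, long_carton, squat_jar, square_carton's own z axis and vertical below 0.12 rad and linear speed of each of tall_jar, round_tin, long_carton, squat_jar, square_carton, hex_carton below 0.02 m/s and angular speed of each of tall_jar, round_tin, long_carton, squat_jar, square_carton below 0.2 rad/s and (x of round_tin in the frame of box3 between -0.118 and -0.05 m or x of round_tin in the frame of box3 between 0.05 and 0.118 m) and y of round_tin in the frame of box3 between -0.045 and 0.045 m and z of round_tin in the frame of box3 between -0.001 and 0.008 m and (x of long_carton in the frame of box3 between -0.118 and -0.05 m or x of long_carton in the frame of box3 between 0.05 and 0.118 m) and y of long_carton in the frame of box3 between -0.045 and 0.045 m and z of long_carton in the frame of box3 between -0.001 and 0.008 m and (x of squat_jar in the frame of box2 between -0.076 and -0.008 m or x of squat_jar in the frame of box2 between 0.008 and 0.076 m) and y of squat_jar in the frame of box2 between -0.045 and 0.045 m and z of squat_jar in the frame of box2 between -0.001 and 0.008 m and (x of square_carton in the frame of box2 between -0.076 and -0.008 m or x of square_carton in the frame of box2 between 0.008 and 0.076 m) and y of square_carton in the frame of box2 between -0.045 and 0.045 m and z of square_carton in the frame of box2 between -0.001 and 0.008 m and angle between hex_carton's own z axis and vertical below 0.1 rad); the robot touches nothing.
It fails at once if the spare six-sided carton is moved by more than 20 mm (distance of hex_carton from where it was at the start of the episode above 0.02 m).
It fails at once if the tape roll is moved by more than 20 mm (distance of tape_roll from where it was at the start of the episode above 0.02 m).
It fails at once if the hand stamp is moved by more than 20 mm (distance of stamp from where it was at the start of the episode above 0.02 m).
It fails at once if the glass tall jar is dropped or knocked flying: moves faster than 0.5 m/s while not held (a fall of about 13 mm) (linear speed of tall_jar above 0.5 m/s and contact force between tall_jar and the fingers below 0.05 N).
It fails at once if the glass squat jar is dropped or knocked flying: moves faster than 0.5 m/s while not held (a fall of about 13 mm) (linear speed of squat_jar above 0.5 m/s and contact force between squat_jar and the fingers below 0.05 N).
It also fails if it takes over 136 s, if anything falls off the work surface, if the arm or the gripper's body presses on something with over 40 N, if the wrist force passes 120 N, or if a joint passes its speed limit or range.

## Working session

There is one attempt and no reset: what is moved stays moved. The work goes in short steps, Python scripts to look and compute and a tool call to move; the robot and the scene stay as the last step left them, time stands still between calls to the robot, and variables do not carry over. Pictures are saved under pics/ and viewed, on a budget of 14 in all, crops included, one or two more only if the job needs it, and the job is handed in when it is done.

Besides the shell and the picture viewer there is one more tool, called after ">>>" as name([rows], argument=value, ...), one row to a line, values as JSON. send_rows: Moves the arm, as the interface text tells. Its arguments: {"type":"object","properties":{"targets":{"type":"array","items":{"type":"object","properties":{"rx":{"type":"number"},"ry":{"type":"number"},"rz":{"type":"number"},"dx":{"type":"number"},"dy":{"type":"number"},"dz":{"type":"number"},"gripper":{"type":"number"}}}}},"required":["targets"]}

```bash
ls; mkdir -p pics; python3 - <<'E'
from cell import arm
import cv2,numpy as np
s=arm.sense();print(s)
for n in("top","side"):
    c=arm.camera(n);cv2.imwrite(f"pics/{n}0.png",c["image"][:,:,::-1]);np.save(f"{n}0.npy",c,allow_pickle=True)
    print(n,{k:v for k,v in c.items() if k!="image"})
E
```

```text
pics
{'clock': 0.0, 'qpos': array([ 1.07081121,  0.41187522, -0.01270468,  1.59703554,  0.00559691,
        1.13430704, -0.08220963]), 'joint_velocities': array([ 0.00091857, -0.00162248, -0.0006906 , -0.00138791,  0.00115753,
        0.00087208, -0.00089174]), 'joint_efforts': array([-1.23549984e-03, -5.87956738e+01,  6.41584955e-01, -2.91079348e+01,
       -5.38474345e-02,  1.83466641e-02,  1.23468735e-04]), 'position': array([ 0.26130452, -0.56719707,  0.22182798]), 'tool_rot': array([[-9.08217197e-01, -7.66212547e-04,  4.18498429e-01],
       [-4.18499116e-01,  1.39272231e-03, -9.08216137e-01],
       [ 1.13034498e-04, -9.99998737e-01, -1.58555363e-03]]), 'contact_force': array([-0.48256674,  0.49260452, -0.27809905]), 'ft_torque': array([-0.04023144,  0.02067481,  0.00841332]), 'finger_gap': 0.08801058536330494}
top {'fov_y': 43.604160493887385, 'cx': 318.9592436331003, 'cy': 203.93824485027127, 'rvec': array([ 2.1967104 , -2.0122752 ,  0.21413324]), 'tvec': array([4.52787258e-04, 5.66196006e-01, 1.16629624e+00])}
side {'fov_y': 48.09847524351488, 'cx': 321.3641539363116, 'cy': 199.1220222991033, 'rvec': array([ 0.37719321, -2.75545455,  1.16301068]), 'tvec': array([0.55562974, 0.1102678 , 1.14709298])}
```

View pics/top0.png

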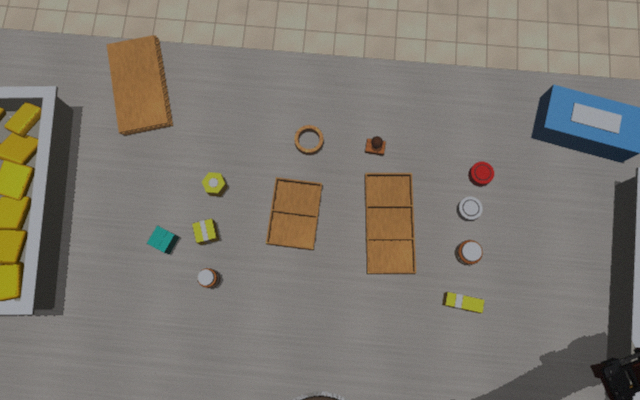

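View pics/side0.png

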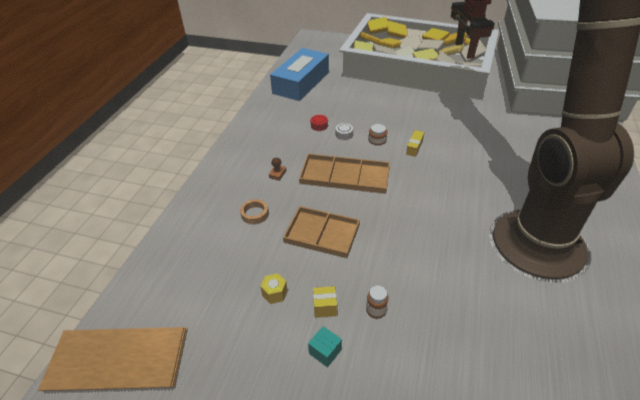

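Top view: hex (214,183), square carton (205,231), tall jar (208,278), box2 (295,213), box3 (389,223), tin (470,208), squat jar (470,252), long carton (465,302). Red tin (482,173), turquoise block (162,239), tape roll (309,139) and stamp (376,145) stay. Side view confirms that the left jar is the tall one.

```bash
cat > h.py <<'E'
import cv2,numpy as np
def ray(c,uv,z):
    f=200/np.tan(np.radians(c["fov_y"])/2);R=cv2.Rodrigues(np.asarray(c["rvec"]))[0];t=np.asarray(c["tvec"])
    uv=np.atleast_2d(np.asarray(uv,float));d=np.c_[(uv[:,0]-c["cx"])/f,(uv[:,1]-c["cy"])/f,np.ones(len(uv))]@R
    o=-R.T@t;return (o+d*((z-o[2])/d[:,2])[:,None])[:,:2]
def mask(img,lo,hi,roi=None):
    m=cv2.inRange(cv2.cvtColor(img,cv2.COLOR_RGB2HSV),np.array(lo),np.array(hi))
    if roi is not None:
        k=np.zeros_like(m);x0,y0,x1,y1=roi;k[y0:y1,x0:x1]=1;m=m*k
    return m
def rect(c,m,z):
    "min area rect in world of mask's pixels (mm centre,size,long-axis angle deg)"
    p=ray(c,np.argwhere(m>0)[:,::-1],z).astype(np.float32)*1000
    (x,y),(w,h),a=cv2.minAreaRect(p)
    if w<h: w,h,a=h,w,a+90
    return np.round([x,y,w,h,(a+90)%180-90],1)
E
python3 - <<'E'
from h import *
c=np.load("top0.npy",allow_pickle=True).item();im=c["image"]
hsv=cv2.cvtColor(im,cv2.COLOR_RGB2HSV)
for u,v in[(205,240),(205,222),(206,231),(212,190),(465,308),(475,306),(208,278),(470,208),(472,252),(295,213),(295,190),(270,200),(389,205)]:print((u,v),hsv[v,u])
for n,lo,hi,roi,z in [("box2",(8,110,60),(20,255,255),(262,172,328,255),.021),("box3",(8,110,60),(20,255,255),(358,168,420,280),.021),
 ("tall",(0,0,185),(180,50,255),(195,262,220,295),.07),("squat",(0,0,185),(180,50,255),(455,238,490,270),.048),("tin",(0,0,170),(180,50,255),(455,194,486,224),.028),
 ("square",(22,120,150),(38,255,255),(190,215,222,246),.046),("long",(22,120,150),(38,255,255),(440,285,490,318),.036),("hex",(22,120,150),(38,255,255),(198,168,230,200),.04)]:
    m=mask(im,lo,hi,roi);print(n,(m>0).sum(),rect(c,m,z))
o=-cv2.Rodrigues(c["rvec"])[0].T@c["tvec"];print(o)
E=np.vstack([cv2.resize(im[y:y+50,x:x+100],None,fx=8,fy=6,interpolation=cv2.INTER_NEAREST) for x,y in((160,210),(420,280))])
cv2.imwrite("pics/crop.png",E[:,:,::-1])
E
```

```text
(205, 240) [108  10 124]
(205, 222) [ 29 140 155]
(206, 231) [ 29  44 151]
(212, 190) [ 31 173 158]
(465, 308) [ 31 178 150]
(475, 306) [ 30 175 159]
(208, 278) [110   9 165]
(470, 208) [120  10 160]
(472, 252) [120   6 164]
(295, 213) [ 15 137 108]
(295, 190) [ 15 147 142]
(270, 200) [  8   8 129]
(389, 205) [ 16 151 144]
box2 3133 [543.9 111.3 172.  119.   -2.6]
box3 4757 [ 541.7 -129.9  255.1  119.9    5.1]
tall 0 [0. 0. 0. 0. 0.]
squat 0 [0. 0. 0. 0. 0.]
tin 0 [0. 0. 0. 0. 0.]
square 247 [476.7 326.3  46.3  46.2  19.8]
long 333 [ 359.9 -319.3   86.1   28.2   82.5]
hex 227 [601.1 322.2  53.1  46.8 -85. ]
[0.30801648 0.0286324  1.25901988]
```

View pics/crop.png

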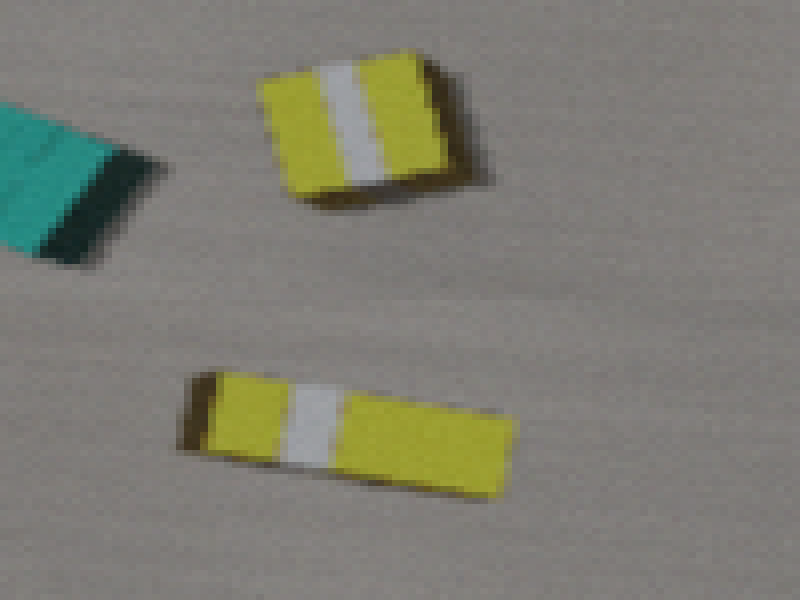

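The crop shows clean carton tops; the top rectangles are good to about 2 mm. Now the lids, plus a helper that turns a goal into move units.

```bash
cat >> h.py <<'E'
def go(x,y,z,psi):
    "units from the present tool pose to a tool-down goal (mm, deg jaw angle mod 180)"
    from cell import arm
    s=arm.sense();R=s["tool_rot"];p=s["position"]*1000
    d=R.T@(np.array([x,y,z])-p)/25
    a=np.radians(psi);Z=np.array([np.cos(a),np.sin(a),0])
    if Z@R[:,2]<0: Z=-Z
    Y=np.array([0,0,-1.]);G=np.c_[np.cross(Y,Z),Y,Z]
    r=np.degrees(cv2.Rodrigues(R.T@G)[0].ravel())/6
    print("t %.1f at"%s["clock"],p.round(0),"gap %.0f"%(s["finger_gap"]*1000),"F",s["contact_force"].round(1),"q7 %.2f"%s["qpos"][6],"d",d.round(2),"r",r.round(2))
def box(n,cx,cy=0):
    x,y,a={3:(541.7,-129.9,5.1),2:(543.9,111.3,-2.6)}[n];a=np.radians(a)
    return x+cx*np.cos(a)-cy*np.sin(a),y+cx*np.sin(a)+cy*np.cos(a)
E
python3 - <<'E'
from h import *
c=np.load("top0.npy",allow_pickle=True).item();im=c["image"]
for n,roi,z in [("tall",(195,262,222,295),.07),("squat",(455,238,490,270),.048),("tin",(455,194,486,224),.028)]:
    m=mask(im,(0,0,143),(180,40,255),roi);m=cv2.morphologyEx(m,cv2.MORPH_OPEN,np.ones((3,3)))
    (q,r)=cv2.minEnclosingCircle(np.argwhere(m>0)[:,::-1].astype(np.float32));print(n,(m>0).sum(),q,r*2*2.4,ray(c,q,z)*1000,rect(c,m,z))
for n,x in((3,-84),(3,0),(3,84),(2,-42),(2,42)):print(n,x,np.round(box(n,x)))
go(360,-319,120,-7.5)
E
```

```text
tall 175 (204.77586364746094, 276.74139404296875) 35.86937713623047 [[363.37158328 302.67012715]] [362.9 302.2  33.5  32.7 -85. ]
squat 266 (471.8999938964844, 250.89999389648438) 44.93118896484375 [[ 482.86339194 -330.05377941]] [ 483.9 -330.    44.    41.4  -85. ]
tin 152 (470.5, 207.5) 34.11088943481445 [[ 595.0574249  -329.89472518]] [ 596.4 -329.8   33.2   30.8  -85. ]
3 -84 [ 458. -137.]
3 0 [ 542. -130.]
3 84 [ 625. -122.]
2 -42 [502. 113.]
2 42 [586. 109.]
t 0.1 at [ 261. -567.  222.] gap 88 F [-0.4  0.7 -0.6] q7 -0.08 d [-7.74  4.09 -7.36] r [ 0.01 -9.63 -0.01]
```

>>> send_rows([
  {"dx": -7.7, "dy": 4, "dz": -7.4, "ry": -9.6, "gripper": 0},
  {"dx": -7.7, "dy": 4, "dz": -7.4, "ry": -9.6, "gripper": 0},
  {"dx": -7.7, "dy": 4, "dz": -7.4, "ry": -9.6, "gripper": 0},
  {"dx": -7.7, "dy": 4, "dz": -7.4, "ry": -9.6, "gripper": 0},
  {"dx": -7.7, "dy": 4, "dz": -7.4, "ry": -9.6, "gripper": 0},
])

```text
$.targets[0]: bad value
```

```bash
python3 -c "
from h import *
go(360,-319,120,-7.5)"
```

```text
t 0.1 at [ 261. -567.  222.] gap 88 F [-0.4  0.7 -0.6] q7 -0.08 d [-7.74  4.09 -7.36] r [ 0.01 -9.63 -0.01]
```

>>> send_rows([
  {"dx": -1.6, "dy": 0.8, "dz": -1.5, "rx": 0, "ry": -1.4, "rz": 0, "gripper": 0},
  {"dx": -3.2, "dy": 1.6, "dz": -3.0, "rx": 0, "ry": -2.8, "rz": 0, "gripper": 0},
  {"dx": -4.7, "dy": 2.4, "dz": -4.5, "rx": 0, "ry": -4.2, "rz": 0, "gripper": 0},
  {"dx": -6.2, "dy": 3.2, "dz": -6.0, "rx": 0, "ry": -5.6, "rz": 0, "gripper": 0},
  {"dx": -7.7, "dy": 4.0, "dz": -7.4, "rx": 0, "ry": -7.0, "rz": 0, "gripper": 0},
])

```text
clock: 0.6
position: [0.347, -0.3476, 0.1346]
tool_rot: [[-0.39, 0.0, 0.921], [-0.921, -0.0, -0.39], [0.0, -1.0, 0.0]]
contact_force: [1.2, -0.1, -0.3]
finger_gap: 0.0881
```

```bash
python3 -c "
from h import *
go(360,-319,120,-7.5)"
```

```text
t 0.6 at [ 347. -348.  135.] gap 88 F [ 1.2 -0.1 -0.3] q7 0.19 d [-1.26  0.59  0.03] r [-0.   -2.57  0.  ]
```

>>> send_rows([
  {"dx": 0, "dy": 0, "dz": 0, "rx": 0, "ry": -1.3, "rz": 0, "gripper": 0},
  {"dx": 0, "dy": 0, "dz": 0, "rx": 0, "ry": -2.6, "rz": 0, "gripper": 0},
  {"dx": 0, "dy": 0, "dz": 0, "rx": 0, "ry": -2.6, "rz": 0, "gripper": 0},
  {"dx": 0, "dy": 0, "dz": 0, "rx": 0, "ry": -2.6, "rz": 0, "gripper": 0},
  {"dx": 0, "dy": 0, "dz": 0, "rx": 0, "ry": -2.6, "rz": 0, "gripper": 0},
])

```text
clock: 1.1
position: [0.3467, -0.3498, 0.1352]
tool_rot: [[-0.137, -0.0, 0.991], [-0.991, 0.0, -0.137], [-0.0, -1.0, -0.0]]
contact_force: [-0.3, -0.7, 1.0]
finger_gap: 0.088
```

```bash
python3 - <<'E'
from h import *
from cell import arm
go(360,-319,12,-7.5)
c=arm.camera("wrist");cv2.imwrite("pics/w1.png",c["image"][:,:,::-1])
m=mask(c["image"],(22,120,90),(38,255,255));print((m>0).sum(),rect(c,m,.036) if m.any() else 0)
E
```

```text
t 1.1 at [ 347. -350.  135.] gap 88 F [-0.3 -0.7  1. ] q7 0.44 d [-1.29  4.93  0.36] r [ 0.   -0.06 -0.  ]
4123 [ 419.2 -412.9  311.    79.6  -57.8]
```

View pics/w1.png

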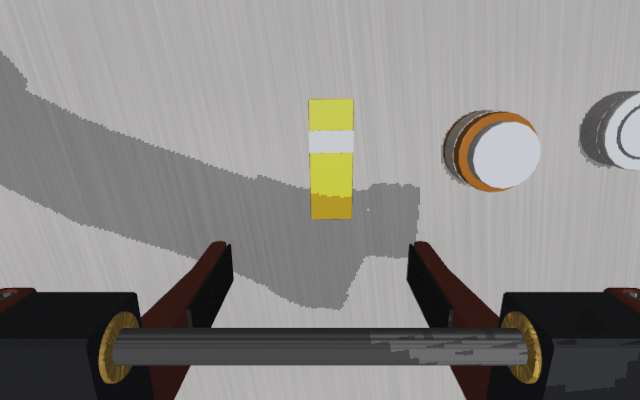

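The wrist view shows the long carton at columns 309–353, rows 98–218, square to the jaws, with the squat jar well clear at (500,152).

>>> send_rows([
  {"dx": -1.3, "dy": 0, "dz": 0.35, "rx": 0, "ry": 0, "rz": 0, "gripper": 0},
  {"dx": -1.3, "dy": 1.5, "dz": 0.35, "rx": 0, "ry": 0, "rz": 0, "gripper": 0},
  {"dx": -1.3, "dy": 3.0, "dz": 0.35, "rx": 0, "ry": 0, "rz": 0, "gripper": 0},
  {"dx": -1.3, "dy": 4.3, "dz": 0.35, "rx": 0, "ry": 0, "rz": 0, "gripper": 0},
  {"dx": -1.3, "dy": 5.05, "dz": 0.35, "rx": 0, "ry": 0, "rz": 0, "gripper": 0},
])

```text
clock: 1.65
position: [0.3589, -0.3179, 0.0068]
tool_rot: [[-0.135, -0.002, 0.991], [-0.991, 0.001, -0.135], [-0.001, -1.0, -0.002]]
contact_force: [0.1, -0.4, 0.4]
finger_gap: 0.0876
```

>>> send_rows([
  {"dx": 0, "dy": 0, "dz": 0, "rx": 0, "ry": 0, "rz": 0, "gripper": 1},
  {"dx": 0, "dy": 0, "dz": 0, "rx": 0, "ry": 0, "rz": 0, "gripper": 1},
  {"dx": 0, "dy": 0, "dz": 0, "rx": 0, "ry": 0, "rz": 0, "gripper": 1},
  {"dx": 0, "dy": 0, "dz": 0, "rx": 0, "ry": 0, "rz": 0, "gripper": 1},
  {"dx": 0, "dy": 0, "dz": 0, "rx": 0, "ry": 0, "rz": 0, "gripper": 1},
])

```text
clock: 2.15
position: [0.3604, -0.319, 0.01]
tool_rot: [[-0.134, 0.001, 0.991], [-0.991, -0.001, -0.134], [0.001, -1.0, 0.001]]
contact_force: [-0.2, 0.4, 0.1]
finger_gap: 0.0512
```

```bash
python3 - <<'E'
from h import *
x,y=box(3,-84);go(x,y,75,5.1)
E
```

```text
t 2.1 at [ 360. -319.   10.] gap 51 F [-0.2  0.4  0.1] q7 0.27 d [-7.72 -2.6   2.9 ] r [-0.01 -2.13  0.01]
```

>>> send_rows([
  {"dx": 0, "dy": 0, "dz": 0, "rx": 0, "ry": 0, "rz": 0, "gripper": 1},
  {"dx": 0, "dy": 0, "dz": 0, "rx": 0, "ry": 0, "rz": 0, "gripper": 1},
  {"dx": 0, "dy": 0, "dz": 0, "rx": 0, "ry": 0, "rz": 0, "gripper": 1},
  {"dx": 0, "dy": 0, "dz": 0, "rx": 0, "ry": 0, "rz": 0, "gripper": 1},
  {"dx": 0, "dy": -1, "dz": 0, "rx": 0, "ry": 0, "rz": 0, "gripper": 1},
])

```text
clock: 2.65
position: [0.3583, -0.3172, 0.0321]
tool_rot: [[-0.133, -0.004, 0.991], [-0.991, 0.003, -0.133], [-0.003, -1.0, -0.004]]
contact_force: [0.4, -0.6, -0.4]
finger_gap: 0.0317
```

>>> send_rows([
  {"dx": 0, "dy": -1.6, "dz": 0, "rx": 0, "ry": 0, "rz": 0, "gripper": 1},
  {"dx": -1.5, "dy": -1.6, "dz": 0.6, "rx": 0, "ry": -0.5, "rz": 0, "gripper": 1},
  {"dx": -3.0, "dy": -1.6, "dz": 1.2, "rx": 0, "ry": -1.0, "rz": 0, "gripper": 1},
  {"dx": -4.6, "dy": -1.6, "dz": 1.8, "rx": 0, "ry": -1.6, "rz": 0, "gripper": 1},
  {"dx": -6.2, "dy": -1.6, "dz": 2.3, "rx": 0, "ry": -2.1, "rz": 0, "gripper": 1},
])

```text
clock: 3.15
position: [0.4382, -0.1712, 0.0741]
tool_rot: [[0.088, 0.0, 0.996], [-0.996, -0.0, 0.088], [0.0, -1.0, 0.0]]
contact_force: [0.3, -0.4, -1.7]
finger_gap: 0.0316
```

```bash
python3 - <<'E'
from h import *
x,y=box(3,-84);go(x,y,13,5.1)
E
```

```text
t 3.1 at [ 438. -171.   74.] gap 32 F [ 0.3 -0.4 -1.7] q7 0.14 d [-1.28  2.44  0.91] r [-0.   -0.01  0.  ]
```

>>> send_rows([
  {"dx": -1.3, "dy": 0, "dz": 0.9, "rx": 0, "ry": 0, "rz": 0, "gripper": 1},
  {"dx": -1.3, "dy": 0.6, "dz": 0.9, "rx": 0, "ry": 0, "rz": 0, "gripper": 1},
  {"dx": -1.3, "dy": 1.4, "dz": 0.9, "rx": 0, "ry": 0, "rz": 0, "gripper": 1},
  {"dx": -1.3, "dy": 2.1, "dz": 0.9, "rx": 0, "ry": 0, "rz": 0, "gripper": 1},
  {"dx": -1.3, "dy": 2.4, "dz": 0.9, "rx": 0, "ry": 0, "rz": 0, "gripper": 1},
])

```text
clock: 3.65
position: [0.4561, -0.1378, 0.0125]
tool_rot: [[0.087, -0.002, 0.996], [-0.996, 0.001, 0.087], [-0.001, -1.0, -0.002]]
contact_force: [0.1, 0.8, -0.5]
finger_gap: 0.0318
```

>>> send_rows([
  {"dx": 0, "dy": 0, "dz": 0, "rx": 0, "ry": 0, "rz": 0, "gripper": 0.5},
  {"dx": 0, "dy": 0, "dz": 0, "rx": 0, "ry": 0, "rz": 0, "gripper": 0.5},
  {"dx": 0, "dy": 0, "dz": 0, "rx": 0, "ry": 0, "rz": 0, "gripper": 0.5},
  {"dx": 0, "dy": -0.3, "dz": 0, "rx": 0, "ry": 0, "rz": 0, "gripper": 0.5},
  {"dx": 0, "dy": -2, "dz": 0, "rx": 0, "ry": 0, "rz": 0, "gripper": 0.5},
])

```text
clock: 4.15
position: [0.4548, -0.1377, 0.0624]
tool_rot: [[0.086, -0.006, 0.996], [-0.996, 0.002, 0.086], [-0.003, -1.0, -0.006]]
contact_force: [0.4, -0.6, -0.2]
finger_gap: 0.0439
```

```bash
python3 - <<'E'
from h import *
go(595,-330,100,95.1)
E
```

```text
t 4.2 at [ 455. -138.   62.] gap 44 F [ 0.4 -0.6 -0.2] q7 0.05 d [ 8.14 -1.55  4.92] r [ 0.06 14.97  0.02]
```

>>> send_rows([
  {"dx": 1.6, "dy": -1.5, "dz": 1.0, "rx": 0, "ry": 1.4, "rz": 0, "gripper": 0},
  {"dx": 3.2, "dy": -1.5, "dz": 2.0, "rx": 0, "ry": 2.8, "rz": 0, "gripper": 0},
  {"dx": 4.8, "dy": -1.5, "dz": 3.0, "rx": 0, "ry": 4.2, "rz": 0, "gripper": 0},
  {"dx": 6.5, "dy": -1.5, "dz": 4.0, "rx": 0, "ry": 5.6, "rz": 0, "gripper": 0},
  {"dx": 8.1, "dy": -1.5, "dz": 4.9, "rx": 0, "ry": 7.0, "rz": 0, "gripper": 0},
])

```text
clock: 4.65
position: [0.5979, -0.3314, 0.1033]
tool_rot: [[-0.607, 0.002, 0.794], [-0.794, -0.001, -0.607], [-0.001, -1.0, 0.002]]
contact_force: [0.2, -0.1, -0.1]
finger_gap: 0.0806
```

>>> send_rows([
  {"dx": 0, "dy": 0, "dz": 0, "rx": 0, "ry": 1.4, "rz": 0, "gripper": 0},
  {"dx": 0, "dy": 0, "dz": 0, "rx": 0, "ry": 2.8, "rz": 0, "gripper": 0},
  {"dx": 0, "dy": 0, "dz": 0, "rx": 0, "ry": 4.2, "rz": 0, "gripper": 0},
  {"dx": 0, "dy": 0, "dz": 0, "rx": 0, "ry": 5.6, "rz": 0, "gripper": 0},
  {"dx": 0, "dy": 0, "dz": 0, "rx": 0, "ry": 7.0, "rz": 0, "gripper": 0},
])

```text
clock: 5.15
position: [0.5968, -0.3293, 0.1027]
tool_rot: [[-0.983, 0.001, 0.184], [-0.184, 0.0, -0.983], [-0.001, -1.0, -0.0]]
contact_force: [-0.2, -0.6, 0.6]
finger_gap: 0.0877
```

```bash
python3 - <<'E'
from h import *
from cell import arm
go(595,-330,8,95.1)
c=arm.camera("wrist");im=c["image"];cv2.imwrite("pics/w2.png",im[:,:,::-1])
g=cv2.medianBlur(cv2.cvtColor(im,cv2.COLOR_RGB2GRAY),5)
for q in (cv2.HoughCircles(g,cv2.HOUGH_GRADIENT,1,60,param1=100,param2=35,minRadius=25,maxRadius=90) if True else [])[0][:6]: print(q,ray(c,q[:2],.028)*1000)
E
```

```text
t 5.2 at [ 597. -329.  103.] gap 88 F [-0.2 -0.6  0.6] q7 -0.95 d [0.08 3.79 0.01] r [ 0.    0.92 -0.01]
[316.5 215.5  39.2] [[ 596.44901183 -327.72529599]]
[388.5  85.5  48.1] [[ 690.02387593 -356.81746129]]
[294.5 332.5  34.9] [[ 498.85027917 -328.27232187]]
```

View pics/w2.png

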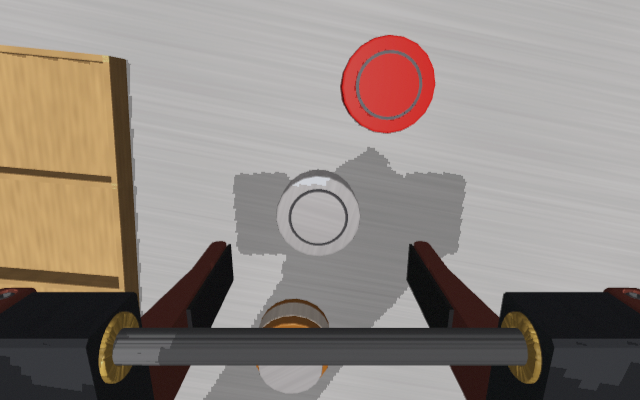

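The tin is centred between the jaws at (317,215); the red one is clear at (388,85). Going down.

>>> send_rows([
  {"dx": 0, "dy": 1.0, "dz": 0, "rx": 0, "ry": 0.9, "rz": 0, "gripper": 0},
  {"dx": 0, "dy": 2.2, "dz": 0, "rx": 0, "ry": 0.9, "rz": 0, "gripper": 0},
  {"dx": 0, "dy": 3.3, "dz": 0, "rx": 0, "ry": 0.9, "rz": 0, "gripper": 0},
  {"dx": 0, "dy": 3.85, "dz": 0, "rx": 0, "ry": 0.9, "rz": 0, "gripper": 1},
  {"dx": 0, "dy": 3.85, "dz": 0, "rx": 0, "ry": 0.9, "rz": 0, "gripper": 1},
])

```text
clock: 5.7
position: [0.5955, -0.3288, 0.0038]
tool_rot: [[-0.995, -0.003, 0.098], [-0.098, 0.002, -0.995], [0.003, -1.0, -0.002]]
contact_force: [0.4, -0.5, -0.6]
finger_gap: 0.0754
```

>>> send_rows([
  {"dx": 0, "dy": 0, "dz": 0, "rx": 0, "ry": 0, "rz": 0, "gripper": 1},
  {"dx": 0, "dy": 0, "dz": 0, "rx": 0, "ry": 0, "rz": 0, "gripper": 1},
  {"dx": 0, "dy": 0, "dz": 0, "rx": 0, "ry": 0, "rz": 0, "gripper": 1},
  {"dx": 0, "dy": 0, "dz": 0, "rx": 0, "ry": 0, "rz": 0, "gripper": 1},
  {"dx": 0, "dy": 0, "dz": 0, "rx": 0, "ry": 0, "rz": 0, "gripper": 1},
])

```text
clock: 6.2
position: [0.5977, -0.33, 0.0071]
tool_rot: [[-0.995, 0.002, 0.097], [-0.097, -0.001, -0.995], [-0.002, -1.0, 0.001]]
contact_force: [-1.3, -0.4, 6.2]
finger_gap: 0.0593
```

```bash
python3 - <<'E'
from h import *
x,y=box(3,84);go(x,y,70,95.1)
E
```

```text
t 6.2 at [ 598. -330.    7.] gap 59 F [-1.3 -0.4  6.2] q7 -1.03 d [-1.91 -2.53 -8.15] r [-0.01  0.07 -0.02]
```

>>> send_rows([
  {"dx": 0, "dy": -0.8, "dz": 0, "rx": 0, "ry": 0, "rz": 0, "gripper": 1},
  {"dx": 0, "dy": -2.5, "dz": 0, "rx": 0, "ry": 0, "rz": 0, "gripper": 1},
  {"dx": -0.4, "dy": -2.5, "dz": -1.6, "rx": 0, "ry": 0, "rz": 0, "gripper": 1},
  {"dx": -0.8, "dy": -2.5, "dz": -3.2, "rx": 0, "ry": 0, "rz": 0, "gripper": 1},
  {"dx": -1.2, "dy": -2.5, "dz": -5.0, "rx": 0, "ry": 0, "rz": 0, "gripper": 1},
])

```text
clock: 6.7
position: [0.6146, -0.2019, 0.0686]
tool_rot: [[-0.996, 0.001, 0.095], [-0.095, -0.001, -0.996], [-0.001, -1.0, 0.001]]
contact_force: [0.8, -0.5, -1.0]
finger_gap: 0.0592
```

>>> send_rows([
  {"dx": -0.3, "dy": 0, "dz": -1.5, "rx": 0, "ry": 0, "rz": 0, "gripper": 1},
  {"dx": -0.7, "dy": 0, "dz": -2.6, "rx": 0, "ry": 0, "rz": 0, "gripper": 1},
  {"dx": -0.7, "dy": 0, "dz": -3.15, "rx": 0, "ry": 0, "rz": 0, "gripper": 1},
  {"dx": -0.7, "dy": 0, "dz": -3.15, "rx": 0, "ry": 0, "rz": 0, "gripper": 1},
  {"dx": -0.7, "dy": 0, "dz": -3.15, "rx": 0, "ry": 0, "rz": 0, "gripper": 1},
])

```text
clock: 7.2
position: [0.6238, -0.124, 0.0679]
tool_rot: [[-0.995, -0.0, 0.095], [-0.095, -0.001, -0.995], [0.0, -1.0, 0.001]]
contact_force: [-0.1, -1.0, -1.0]
finger_gap: 0.0593
```

```bash
python3 - <<'E'
from h import *
x,y=box(3,84);go(x,y,10.5,95.1)
E
```

```text
t 7.2 at [ 624. -124.   68.] gap 59 F [-0.1 -1.  -1. ] q7 -1.35 d [-0.07  2.29 -0.06] r [-0.01  0.06  0.  ]
```

>>> send_rows([
  {"dx": 0, "dy": 0.8, "dz": 0, "rx": 0, "ry": 0, "rz": 0, "gripper": 1},
  {"dx": 0, "dy": 1.6, "dz": 0, "rx": 0, "ry": 0, "rz": 0, "gripper": 1},
  {"dx": 0, "dy": 2.1, "dz": 0, "rx": 0, "ry": 0, "rz": 0, "gripper": 1},
  {"dx": 0, "dy": 2.25, "dz": 0, "rx": 0, "ry": 0, "rz": 0, "gripper": 1},
  {"dx": 0, "dy": 2.25, "dz": 0, "rx": 0, "ry": 0, "rz": 0, "gripper": 1},
])

```text
clock: 7.7
position: [0.6238, -0.1235, 0.0113]
tool_rot: [[-0.995, -0.001, 0.095], [-0.095, -0.001, -0.995], [0.001, -1.0, 0.0]]
contact_force: [-0.7, -0.6, -0.8]
finger_gap: 0.0592
```

>>> send_rows([
  {"dx": 0, "dy": 0, "dz": 0, "rx": 0, "ry": 0, "rz": 0, "gripper": 0.16},
  {"dx": 0, "dy": 0, "dz": 0, "rx": 0, "ry": 0, "rz": 0, "gripper": 0.16},
  {"dx": 0, "dy": 0, "dz": 0, "rx": 0, "ry": 0, "rz": 0, "gripper": 0.16},
  {"dx": 0, "dy": -0.3, "dz": 0, "rx": 0, "ry": 0, "rz": 0, "gripper": 0.16},
  {"dx": 0, "dy": -2, "dz": 0, "rx": 0, "ry": 0, "rz": 0, "gripper": 0.16},
])

```text
clock: 8.2
position: [0.621, -0.1213, 0.0582]
tool_rot: [[-0.995, -0.008, 0.097], [-0.097, 0.001, -0.995], [0.008, -1.0, -0.002]]
contact_force: [0.4, -0.6, 0.2]
finger_gap: 0.0735
```

```bash
python3 - <<'E'
from h import *
go(483.5,-330,110,87.4)
E
```

```text
t 8.2 at [ 621. -121.   58.] gap 74 F [ 0.4 -0.6  0.2] q7 -1.35 d [ 6.3  -2.04  7.77] r [0.01 1.36 0.08]
```

>>> send_rows([
  {"dx": 0.8, "dy": -1.4, "dz": 0.9, "rx": 0, "ry": 0.3, "rz": 0, "gripper": 0},
  {"dx": 2.0, "dy": -2, "dz": 2.4, "rx": 0, "ry": 0.6, "rz": 0, "gripper": 0},
  {"dx": 3.2, "dy": -2, "dz": 3.9, "rx": 0, "ry": 0.9, "rz": 0, "gripper": 0},
  {"dx": 4.4, "dy": -2, "dz": 5.4, "rx": 0, "ry": 1.2, "rz": 0, "gripper": 0},
  {"dx": 5.6, "dy": -2, "dz": 6.9, "rx": 0, "ry": 1.4, "rz": 0, "gripper": 0},
])

```text
clock: 8.7
position: [0.5008, -0.3087, 0.1129]
tool_rot: [[-0.999, 0.002, -0.051], [0.051, -0.001, -0.999], [-0.002, -1.0, 0.001]]
contact_force: [0.3, -0.3, -0.2]
finger_gap: 0.0874
```

>>> send_rows([
  {"dx": 0.7, "dy": 0, "dz": 0.6, "rx": 0, "ry": 0, "rz": 0, "gripper": 0},
  {"dx": 0.7, "dy": 0, "dz": 0.6, "rx": 0, "ry": 0, "rz": 0, "gripper": 0},
  {"dx": 0.7, "dy": 0, "dz": 0.6, "rx": 0, "ry": 0, "rz": 0, "gripper": 0},
  {"dx": 0.7, "dy": 0, "dz": 0.6, "rx": 0, "ry": 0, "rz": 0, "gripper": 0},
  {"dx": 0.7, "dy": 0, "dz": 0.6, "rx": 0, "ry": 0, "rz": 0, "gripper": 0},
])

```text
clock: 9.2
position: [0.4846, -0.3199, 0.1117]
tool_rot: [[-0.999, 0.001, -0.047], [0.047, 0.0, -0.999], [-0.001, -1.0, -0.0]]
contact_force: [-0.5, -0.3, 0.3]
finger_gap: 0.088
```

```bash
python3 - <<'E'
from h import *
from cell import arm
go(483.5,-330,10,87.4)
c=arm.camera("wrist");im=c["image"];cv2.imwrite("pics/w3.png",im[:,:,::-1])
g=cv2.medianBlur(cv2.cvtColor(im,cv2.COLOR_RGB2GRAY),5)
for q in cv2.HoughCircles(g,cv2.HOUGH_GRADIENT,1,60,param1=100,param2=30,minRadius=25,maxRadius=60)[0][:6]: print(q,ray(c,q[:2],.048)*1000)
c=arm.camera("top");im=c["image"];cv2.imwrite("pics/t3.png",cv2.resize(im[160:290,340:520],None,fx=4,fy=4)[:,:,::-1])
E
```

```text
t 9.2 at [ 485. -320.  112.] gap 88 F [-0.5 -0.3  0.3] q7 -1.08 d [0.03 4.07 0.41] r [ 0.   -0.02 -0.01]
[331.5 218.5  34.9] [[ 485.74198984 -328.46152748]]
```

View pics/w3.png

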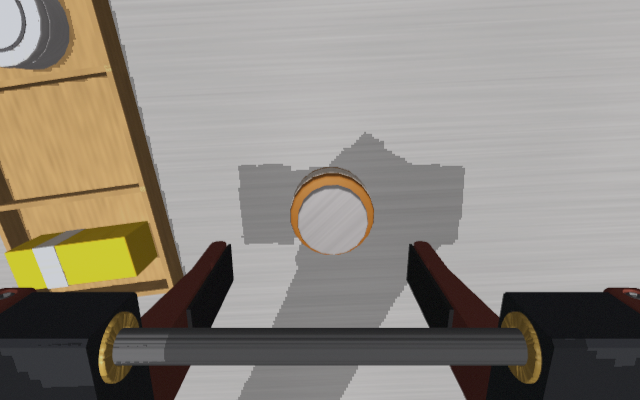

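View pics/t3.png

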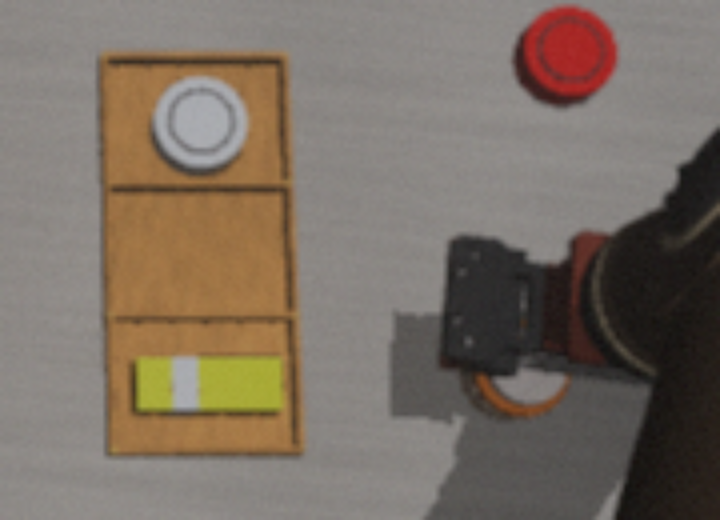

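Tin and long carton sit in the end cells of box3. The squat jar is at (331,218) in the wrist view, about 9 mm off along the jaws.

>>> send_rows([
  {"dx": 0, "dy": 0.7, "dz": 0.37, "rx": 0, "ry": 0, "rz": 0, "gripper": 0},
  {"dx": 0, "dy": 1.9, "dz": 0.37, "rx": 0, "ry": 0, "rz": 0, "gripper": 0},
  {"dx": 0, "dy": 3.1, "dz": 0.37, "rx": 0, "ry": 0, "rz": 0, "gripper": 0},
  {"dx": 0, "dy": 4.15, "dz": 0.37, "rx": 0, "ry": 0, "rz": 0, "gripper": 1},
  {"dx": 0, "dy": 4.15, "dz": 0.37, "rx": 0, "ry": 0, "rz": 0, "gripper": 1},
])

```text
clock: 9.8
position: [0.4811, -0.3286, 0.0045]
tool_rot: [[-0.999, -0.005, -0.049], [0.049, 0.003, -0.999], [0.005, -1.0, -0.003]]
contact_force: [0.0, 0.3, 0.5]
finger_gap: 0.0754
```

>>> send_rows([
  {"dx": 0, "dy": 0, "dz": 0, "rx": 0, "ry": 0, "rz": 0, "gripper": 1},
  {"dx": 0, "dy": 0, "dz": 0, "rx": 0, "ry": 0, "rz": 0, "gripper": 1},
  {"dx": 0, "dy": 0, "dz": 0, "rx": 0, "ry": 0, "rz": 0, "gripper": 1},
  {"dx": 0, "dy": 0, "dz": 0, "rx": 0, "ry": 0, "rz": 0, "gripper": 1},
  {"dx": 0, "dy": 0, "dz": 0, "rx": 0, "ry": 0, "rz": 0, "gripper": 1},
])

```text
clock: 10.3
position: [0.4837, -0.3309, 0.009]
tool_rot: [[-0.999, 0.002, -0.05], [0.05, -0.001, -0.999], [-0.002, -1.0, 0.001]]
contact_force: [-1.1, 0.9, 5.9]
finger_gap: 0.0599
```

```bash
python3 - <<'E'
from h import *
x,y=box(2,42);go(x,y,110,87.4)
E
```

```text
t 10.3 at [ 484. -331.    9.] gap 60 F [-1.1  0.9  5.9] q7 -1.05 d [ -3.21  -4.05 -17.79] r [-0.01 -0.04 -0.02]
```

>>> send_rows([
  {"dx": 0, "dy": -0.6, "dz": 0, "rx": 0, "ry": 0, "rz": 0, "gripper": 1},
  {"dx": 0, "dy": -1.8, "dz": 0, "rx": 0, "ry": 0, "rz": 0, "gripper": 1},
  {"dx": -0.3, "dy": -3.0, "dz": -0.8, "rx": 0, "ry": 0, "rz": 0, "gripper": 1},
  {"dx": -0.6, "dy": -3.6, "dz": -2.2, "rx": 0, "ry": 0, "rz": 0, "gripper": 1},
  {"dx": -0.9, "dy": -3.6, "dz": -3.8, "rx": 0, "ry": 0, "rz": 0, "gripper": 1},
])

```text
clock: 10.8
position: [0.5116, -0.2379, 0.1014]
tool_rot: [[-0.999, 0.005, -0.053], [0.053, -0.002, -0.999], [-0.005, -1.0, 0.002]]
contact_force: [0.5, -0.2, -2.1]
finger_gap: 0.0596
```

>>> send_rows([
  {"dx": -0.3, "dy": 0, "dz": -1.7, "rx": 0, "ry": 0, "rz": 0, "gripper": 1},
  {"dx": -0.6, "dy": 0, "dz": -3.4, "rx": 0, "ry": 0, "rz": 0, "gripper": 1},
  {"dx": -0.9, "dy": 0, "dz": -5.1, "rx": 0, "ry": 0, "rz": 0, "gripper": 1},
  {"dx": -1.2, "dy": 0, "dz": -6.8, "rx": 0, "ry": 0, "rz": 0, "gripper": 1},
  {"dx": -1.5, "dy": 0, "dz": -8.4, "rx": 0, "ry": 0, "rz": 0, "gripper": 1},
])

```text
clock: 11.3
position: [0.5582, -0.0271, 0.0988]
tool_rot: [[-0.999, 0.001, -0.05], [0.05, 0.0, -0.999], [-0.001, -1.0, -0.0]]
contact_force: [-0.0, -0.6, -1.8]
finger_gap: 0.0597
```

```bash
python3 - <<'E'
from h import *
x,y=box(2,42);go(x,y,95,87.4)
E
```

```text
t 11.3 at [558. -27.  99.] gap 60 F [-0.  -0.6 -1.8] q7 -1.65 d [-0.83  0.15 -5.51] r [ 0.   -0.04 -0.01]
```

>>> send_rows([
  {"dx": -0.2, "dy": 0, "dz": -1.5, "rx": 0, "ry": 0, "rz": 0, "gripper": 1},
  {"dx": -0.4, "dy": 0, "dz": -3.0, "rx": 0, "ry": 0, "rz": 0, "gripper": 1},
  {"dx": -0.6, "dy": 0, "dz": -4.3, "rx": 0, "ry": 0, "rz": 0, "gripper": 1},
  {"dx": -0.83, "dy": 0, "dz": -5.2, "rx": 0, "ry": 0, "rz": 0, "gripper": 1},
  {"dx": -0.83, "dy": 0, "dz": -5.5, "rx": 0, "ry": 0, "rz": 0, "gripper": 1},
])

```text
clock: 11.8
position: [0.586, 0.1106, 0.0986]
tool_rot: [[-0.999, 0.001, -0.046], [0.046, 0.001, -0.999], [-0.001, -1.0, -0.001]]
contact_force: [0.5, -0.3, -3.6]
finger_gap: 0.0597
```

>>> send_rows([
  {"dx": 0, "dy": 0.2, "dz": 0, "rx": 0, "ry": 0, "rz": 0, "gripper": 1},
  {"dx": 0, "dy": 0.8, "dz": 0, "rx": 0, "ry": 0, "rz": 0, "gripper": 1},
  {"dx": 0, "dy": 1.6, "dz": 0, "rx": 0, "ry": 0, "rz": 0, "gripper": 1},
  {"dx": 0, "dy": 2.2, "dz": 0, "rx": 0, "ry": 0, "rz": 0, "gripper": 1},
  {"dx": 0, "dy": 2.6, "dz": 0, "rx": 0, "ry": 0, "rz": 0, "gripper": 1},
])

```text
clock: 12.3
position: [0.5845, 0.1055, 0.0307]
tool_rot: [[-0.999, -0.002, -0.052], [0.052, -0.001, -0.999], [0.002, -1.0, 0.001]]
contact_force: [-0.2, -1.0, -2.0]
finger_gap: 0.0595
```

```bash
python3 - <<'E'
from h import *
x,y=box(2,42);go(x,y,12,87.4)
E
```

```text
t 12.3 at [585. 105.  31.] gap 60 F [-0.2 -1.  -2. ] q7 -1.88 d [-0.05  0.75 -0.16] r [-0.01 -0.06  0.02]
```

>>> send_rows([
  {"dx": 0, "dy": 0.25, "dz": -0.15, "rx": 0, "ry": 0, "rz": 0, "gripper": 1},
  {"dx": 0, "dy": 0.45, "dz": -0.15, "rx": 0, "ry": 0, "rz": 0, "gripper": 1},
  {"dx": 0, "dy": 0.6, "dz": -0.15, "rx": 0, "ry": 0, "rz": 0, "gripper": 1},
  {"dx": 0, "dy": 0.7, "dz": -0.15, "rx": 0, "ry": 0, "rz": 0, "gripper": 1},
  {"dx": 0, "dy": 0.74, "dz": -0.15, "rx": 0, "ry": 0, "rz": 0, "gripper": 1},
])

```text
clock: 12.8
position: [0.5859, 0.1111, 0.0144]
tool_rot: [[-0.999, 0.0, -0.05], [0.05, -0.0, -0.999], [-0.0, -1.0, -0.0]]
contact_force: [-0.2, -0.0, -2.8]
finger_gap: 0.06
```

>>> send_rows([
  {"dx": 0, "dy": 0, "dz": 0, "rx": 0, "ry": 0, "rz": 0, "gripper": 0.16},
  {"dx": 0, "dy": 0, "dz": 0, "rx": 0, "ry": 0, "rz": 0, "gripper": 0.16},
  {"dx": 0, "dy": 0, "dz": 0, "rx": 0, "ry": 0, "rz": 0, "gripper": 0.16},
  {"dx": 0, "dy": 0, "dz": 0, "rx": 0, "ry": 0, "rz": 0, "gripper": 0.16},
  {"dx": 0, "dy": -0.8, "dz": 0, "rx": 0, "ry": 0, "rz": 0, "gripper": 0.16},
])

```text
clock: 13.3
position: [0.5841, 0.1107, 0.0325]
tool_rot: [[-0.999, -0.004, -0.05], [0.05, -0.001, -0.999], [0.004, -1.0, 0.001]]
contact_force: [0.1, -0.8, 0.4]
finger_gap: 0.0739
```

```bash
python3 - <<'E'
from h import *
go(476.7,326.3,110,109.8)
E
```

```text
t 13.3 at [584. 111.  32.] gap 74 F [ 0.1 -0.8  0.4] q7 -1.89 d [ 4.73 -3.09 -8.4 ] r [-0.   -3.77  0.04]
```

>>> send_rows([
  {"dx": 0, "dy": -1.6, "dz": 0, "rx": 0, "ry": 0, "rz": 0, "gripper": 0.16},
  {"dx": 1.0, "dy": -2.8, "dz": -1.0, "rx": 0, "ry": -0.9, "rz": 0, "gripper": 0.16},
  {"dx": 1.9, "dy": -3.1, "dz": -2.5, "rx": 0, "ry": -1.8, "rz": 0, "gripper": 0.16},
  {"dx": 2.8, "dy": -3.1, "dz": -4.1, "rx": 0, "ry": -2.8, "rz": 0, "gripper": 0.16},
  {"dx": 3.7, "dy": -3.1, "dz": -5.7, "rx": 0, "ry": -3.75, "rz": 0, "gripper": 0.16},
])

```text
clock: 13.8
position: [0.5001, 0.2593, 0.1128]
tool_rot: [[-0.941, 0.002, 0.339], [-0.339, 0.001, -0.941], [-0.002, -1.0, -0.0]]
contact_force: [0.1, 0.5, 0.6]
finger_gap: 0.0735
```

```bash
python3 - <<'E'
from h import *
go(476.7,326.3,110,109.8)
E
```

```text
t 13.8 at [500. 259. 113.] gap 74 F [0.1 0.5 0.6] q7 -1.85 d [-0.03  0.11 -2.84] r [ 0.    0.01 -0.02]
```

>>> send_rows([
  {"dx": 0, "dy": 0, "dz": -1.4, "rx": 0, "ry": 0, "rz": 0, "gripper": 0.16},
  {"dx": 0, "dy": 0, "dz": -2.8, "rx": 0, "ry": 0, "rz": 0, "gripper": 0.16},
  {"dx": 0, "dy": 0, "dz": -2.8, "rx": 0, "ry": 0, "rz": 0, "gripper": 0.16},
  {"dx": 0, "dy": 0, "dz": -2.8, "rx": 0, "ry": 0, "rz": 0, "gripper": 0.16},
  {"dx": 0, "dy": 0, "dz": -2.8, "rx": 0, "ry": 0, "rz": 0, "gripper": 0.16},
])

```text
clock: 14.3
position: [0.4776, 0.3225, 0.1117]
tool_rot: [[-0.942, 0.0, 0.335], [-0.335, -0.001, -0.942], [0.0, -1.0, 0.001]]
contact_force: [0.1, 0.5, -0.1]
finger_gap: 0.0741
```

```bash
python3 - <<'E'
from h import *
from cell import arm
go(476.7,326.3,13,109.8)
c=arm.camera("wrist");im=c["image"];cv2.imwrite("pics/w4.png",im[:,:,::-1])
m=mask(im,(26,120,150),(36,255,255),(240,140,420,290));print(rect(c,m,.046))
E
```

```text
t 14.3 at [478. 323. 112.] gap 74 F [ 0.1  0.5 -0.1] q7 -1.98 d [-0.02  3.95 -0.16] r [-0.01 -0.04  0.  ]
[495.7 336.   46.7   7.5 -70.5]
```

View pics/w4.png

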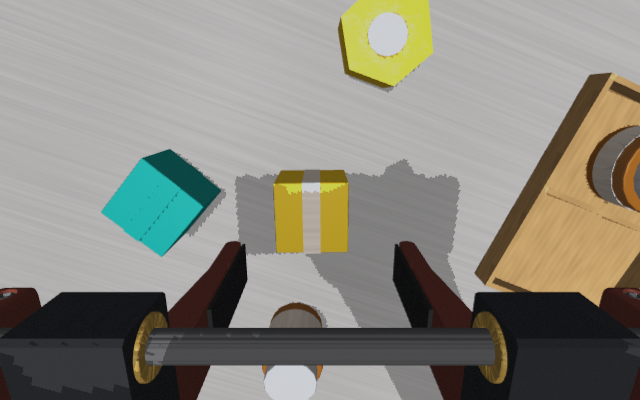

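The square carton's top is at columns 275–348, rows 183–252, square to the jaws; the turquoise block is clear at (160,203).

>>> send_rows([
  {"dx": 0, "dy": 0.7, "dz": -0.16, "rx": 0, "ry": 0, "rz": 0, "gripper": 0.16},
  {"dx": 0, "dy": 1.9, "dz": -0.16, "rx": 0, "ry": 0, "rz": 0, "gripper": 0.16},
  {"dx": 0, "dy": 3.1, "dz": -0.16, "rx": 0, "ry": 0, "rz": 0, "gripper": 0.16},
  {"dx": 0, "dy": 3.95, "dz": -0.16, "rx": 0, "ry": 0, "rz": 0, "gripper": 1},
  {"dx": 0, "dy": 3.95, "dz": -0.16, "rx": 0, "ry": 0, "rz": 0, "gripper": 1},
])

```text
clock: 14.85
position: [0.4747, 0.3249, 0.0103]
tool_rot: [[-0.942, -0.004, 0.334], [-0.334, -0.004, -0.943], [0.005, -1.0, 0.002]]
contact_force: [0.3, 0.1, -0.7]
finger_gap: 0.0614
```

>>> send_rows([
  {"dx": 0, "dy": 0, "dz": 0, "rx": 0, "ry": 0, "rz": 0, "gripper": 1},
  {"dx": 0, "dy": 0, "dz": 0, "rx": 0, "ry": 0, "rz": 0, "gripper": 1},
  {"dx": 0, "dy": 0, "dz": 0, "rx": 0, "ry": 0, "rz": 0, "gripper": 1},
  {"dx": 0, "dy": 0, "dz": 0, "rx": 0, "ry": 0, "rz": 0, "gripper": 1},
  {"dx": 0, "dy": 0, "dz": 0, "rx": 0, "ry": 0, "rz": 0, "gripper": 1},
])

```text
clock: 15.35
position: [0.4761, 0.328, 0.0139]
tool_rot: [[-0.942, 0.001, 0.336], [-0.336, 0.001, -0.942], [-0.001, -1.0, -0.0]]
contact_force: [0.5, -1.6, 2.9]
finger_gap: 0.0501
```

```bash
python3 - <<'E'
from h import *
x,y=box(2,-42);go(x,y,85,87.4)
E
```

```text
t 15.3 at [476. 328.  14.] gap 50 F [ 0.5 -1.6  2.9] q7 -2.01 d [ 1.91 -2.85  8.44] r [ 0.    3.71 -0.01]
```

>>> send_rows([
  {"dx": 0, "dy": -0.8, "dz": 0, "rx": 0, "ry": 0, "rz": 0, "gripper": 1},
  {"dx": 0, "dy": -2.4, "dz": 0.3, "rx": 0, "ry": 0.5, "rz": 0, "gripper": 1},
  {"dx": 0.4, "dy": -2.9, "dz": 1.8, "rx": 0, "ry": 1.5, "rz": 0, "gripper": 1},
  {"dx": 0.8, "dy": -2.9, "dz": 3.4, "rx": 0, "ry": 2.6, "rz": 0, "gripper": 1},
  {"dx": 1.1, "dy": -2.9, "dz": 5.0, "rx": 0, "ry": 3.7, "rz": 0, "gripper": 1},
])

```text
clock: 15.85
position: [0.4919, 0.1998, 0.0865]
tool_rot: [[-0.999, 0.002, -0.048], [0.048, 0.001, -0.999], [-0.001, -1.0, -0.001]]
contact_force: [0.3, -0.6, -1.5]
finger_gap: 0.0497
```

```bash
python3 - <<'E'
from h import *
x,y=box(2,-42);go(x,y,85,87.4)
E
```

```text
t 15.8 at [492. 200.  87.] gap 50 F [ 0.3 -0.6 -1.5] q7 -2.11 d [-0.57  0.06  3.44] r [ 0.01 -0.03 -0.01]
```

Then down to tip z ≈ 17 (grasp at 13.9 plus the 3 mm floor).

>>> send_rows([
  {"dx": -0.3, "dy": 0, "dz": 1.5, "rx": 0, "ry": 0, "rz": 0, "gripper": 1},
  {"dx": -0.55, "dy": 0, "dz": 2.9, "rx": 0, "ry": 0, "rz": 0, "gripper": 1},
  {"dx": -0.55, "dy": 0, "dz": 3.45, "rx": 0, "ry": 0, "rz": 0, "gripper": 1},
  {"dx": -0.55, "dy": 0.3, "dz": 3.45, "rx": 0, "ry": 0, "rz": 0, "gripper": 1},
  {"dx": -0.55, "dy": 1.0, "dz": 3.45, "rx": 0, "ry": 0, "rz": 0, "gripper": 1},
])

```text
clock: 16.35
position: [0.5026, 0.1156, 0.0612]
tool_rot: [[-0.999, 0.003, -0.044], [0.044, 0.002, -0.999], [-0.003, -1.0, -0.002]]
contact_force: [0.5, 0.6, -0.9]
finger_gap: 0.05
```

```bash
python3 - <<'E'
from h import *
x,y=box(2,-42);go(x,y,17,87.4)
E
```

```text
t 16.4 at [503. 116.  61.] gap 50 F [ 0.5  0.6 -0.9] q7 -1.94 d [0.03 1.77 0.1 ] r [ 0.02  0.01 -0.03]
```

>>> send_rows([
  {"dx": 0, "dy": 0.6, "dz": 0.1, "rx": 0, "ry": 0, "rz": 0, "gripper": 1},
  {"dx": 0, "dy": 1.2, "dz": 0.1, "rx": 0, "ry": 0, "rz": 0, "gripper": 1},
  {"dx": 0, "dy": 1.6, "dz": 0.1, "rx": 0, "ry": 0, "rz": 0, "gripper": 1},
  {"dx": 0, "dy": 1.74, "dz": 0.1, "rx": 0, "ry": 0, "rz": 0, "gripper": 1},
  {"dx": 0, "dy": 1.74, "dz": 0.1, "rx": 0, "ry": 0, "rz": 0, "gripper": 1},
])

```text
clock: 16.85
position: [0.5012, 0.113, 0.017]
tool_rot: [[-0.999, -0.0, -0.043], [0.043, 0.001, -0.999], [0.0, -1.0, -0.001]]
contact_force: [0.2, -0.2, 0.2]
finger_gap: 0.0498
```

>>> send_rows([
  {"dx": 0, "dy": 0, "dz": 0, "rx": 0, "ry": 0, "rz": 0, "gripper": 0.22},
  {"dx": 0, "dy": 0, "dz": 0, "rx": 0, "ry": 0, "rz": 0, "gripper": 0.22},
  {"dx": 0, "dy": 0, "dz": 0, "rx": 0, "ry": 0, "rz": 0, "gripper": 0.22},
  {"dx": 0, "dy": -0.3, "dz": 0, "rx": 0, "ry": 0, "rz": 0, "gripper": 0.22},
  {"dx": 0, "dy": -2, "dz": 0, "rx": 0, "ry": 0, "rz": 0, "gripper": 0.22},
])

```text
clock: 17.35
position: [0.4987, 0.1107, 0.0645]
tool_rot: [[-0.999, -0.007, -0.044], [0.044, -0.002, -0.999], [0.007, -1.0, 0.003]]
contact_force: [0.6, -0.1, -0.0]
finger_gap: 0.0685
```

```bash
python3 - <<'E'
from h import *
go(363,302.5,140,95.1)
E
```

```text
t 17.4 at [499. 111.  64.] gap 68 F [ 0.6 -0.1 -0. ] q7 -1.94 d [ 5.79 -3.   -7.41] r [-0.02 -1.27  0.07]
```

>>> send_rows([
  {"dx": 0.5, "dy": -1.5, "dz": -0.6, "rx": 0, "ry": -0.3, "rz": 0, "gripper": 0.1},
  {"dx": 1.5, "dy": -2.5, "dz": -1.9, "rx": 0, "ry": -0.6, "rz": 0, "gripper": 0.1},
  {"dx": 2.6, "dy": -3.0, "dz": -3.2, "rx": 0, "ry": -0.9, "rz": 0, "gripper": 0.1},
  {"dx": 3.7, "dy": -3.0, "dz": -4.5, "rx": 0, "ry": -1.25, "rz": 0, "gripper": 0.1},
  {"dx": 4.7, "dy": -3.0, "dz": -5.9, "rx": 0, "ry": -1.25, "rz": 0, "gripper": 0.1},
])

```text
clock: 17.85
position: [0.3899, 0.2651, 0.1435]
tool_rot: [[-0.996, 0.002, 0.087], [-0.087, 0.001, -0.996], [-0.002, -1.0, -0.001]]
contact_force: [0.9, 0.4, 0.2]
finger_gap: 0.079
```

```bash
python3 - <<'E'
from h import *
go(363,302.5,140,95.1)
E
```

```text
t 17.9 at [390. 265. 143.] gap 79 F [0.9 0.4 0.2] q7 -2.23 d [ 0.94  0.14 -1.58] r [ 0.01 -0.02 -0.02]
```

>>> send_rows([
  {"dx": 0.5, "dy": 0, "dz": -0.9, "rx": 0, "ry": 0, "rz": 0, "gripper": 0.1},
  {"dx": 0.94, "dy": 0, "dz": -1.58, "rx": 0, "ry": 0, "rz": 0, "gripper": 0.1},
  {"dx": 0.94, "dy": 0, "dz": -1.58, "rx": 0, "ry": 0, "rz": 0, "gripper": 0.1},
  {"dx": 0.94, "dy": 0, "dz": -1.58, "rx": 0, "ry": 0, "rz": 0, "gripper": 0.1},
  {"dx": 0.94, "dy": 0, "dz": -1.58, "rx": 0, "ry": 0, "rz": 0, "gripper": 0.1},
])

```text
clock: 18.35
position: [0.3648, 0.3003, 0.1422]
tool_rot: [[-0.996, 0.0, 0.085], [-0.085, -0.0, -0.996], [-0.0, -1.0, 0.0]]
contact_force: [0.1, -1.0, 0.9]
finger_gap: 0.0791
```

```bash
python3 - <<'E'
from h import *
from cell import arm
go(363,302.5,24,95.1)
c=arm.camera("wrist");im=c["image"];cv2.imwrite("pics/w5.png",im[:,:,::-1])
g=cv2.medianBlur(cv2.cvtColor(im,cv2.COLOR_RGB2GRAY),5)
for q in cv2.HoughCircles(g,cv2.HOUGH_GRADIENT,1,60,param1=100,param2=25,minRadius=18,maxRadius=50)[0][:6]: print(q,ray(c,q[:2],.07)*1000)
E
```

```text
t 18.4 at [365. 300. 142.] gap 79 F [ 0.1 -1.   0.9] q7 -2.33 d [ 0.06  4.73 -0.1 ] r [-0.   -0.04 -0.  ]
[314.5 218.5  25.2] [[363.05072554 303.14996304]]
```

View pics/w5.png

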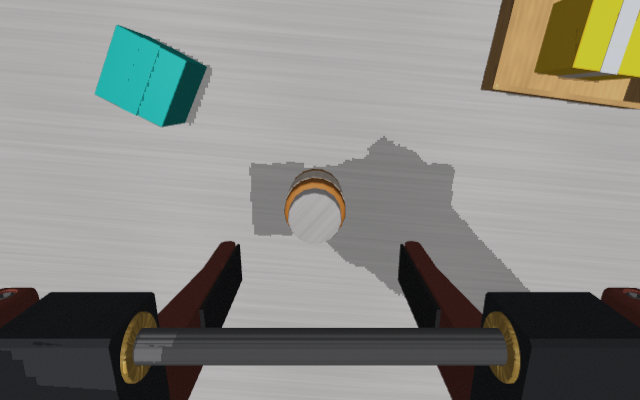

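The tall jar's lid is at (314,218), agreeing with the top view to 1 mm.

>>> send_rows([
  {"dx": 0.07, "dy": 0.7, "dz": -0.1, "rx": 0, "ry": 0, "rz": 0, "gripper": 0.1},
  {"dx": 0.07, "dy": 2.0, "dz": -0.1, "rx": 0, "ry": 0, "rz": 0, "gripper": 0.1},
  {"dx": 0.07, "dy": 3.3, "dz": -0.1, "rx": 0, "ry": 0, "rz": 0, "gripper": 0.1},
  {"dx": 0.07, "dy": 4.5, "dz": -0.1, "rx": 0, "ry": 0, "rz": 0, "gripper": 0.1},
  {"dx": 0.07, "dy": 4.8, "dz": -0.1, "rx": 0, "ry": 0, "rz": 0, "gripper": 1},
])

```text
clock: 18.9
position: [0.3612, 0.3015, 0.0195]
tool_rot: [[-0.996, -0.003, 0.085], [-0.085, -0.004, -0.996], [0.003, -1.0, 0.003]]
contact_force: [-0.2, -0.5, 1.0]
finger_gap: 0.074
```

>>> send_rows([
  {"dx": 0, "dy": 0, "dz": 0, "rx": 0, "ry": 0, "rz": 0, "gripper": 1},
  {"dx": 0, "dy": 0, "dz": 0, "rx": 0, "ry": 0, "rz": 0, "gripper": 1},
  {"dx": 0, "dy": 0, "dz": 0, "rx": 0, "ry": 0, "rz": 0, "gripper": 1},
  {"dx": 0, "dy": 0, "dz": 0, "rx": 0, "ry": 0, "rz": 0, "gripper": 1},
  {"dx": 0, "dy": 0, "dz": 0, "rx": 0, "ry": 0, "rz": 0, "gripper": 1},
])

```text
clock: 19.4
position: [0.3628, 0.3043, 0.0233]
tool_rot: [[-0.996, 0.002, 0.086], [-0.086, 0.001, -0.996], [-0.002, -1.0, -0.001]]
contact_force: [-0.7, -0.8, 8.4]
finger_gap: 0.0453
```

>>> send_rows([
  {"dx": 0, "dy": 0, "dz": 0, "rx": 0, "ry": 0, "rz": 0, "gripper": 1},
  {"dx": 0, "dy": 0, "dz": 0, "rx": 0, "ry": 0, "rz": 0, "gripper": 1},
  {"dx": 0, "dy": 0, "dz": 0, "rx": 0, "ry": 0, "rz": 0, "gripper": 1},
  {"dx": 0, "dy": 0, "dz": 0, "rx": 0, "ry": 0, "rz": 0, "gripper": 1},
  {"dx": 0, "dy": 0, "dz": 0, "rx": 0, "ry": 0, "rz": 0, "gripper": 1},
])

```text
clock: 19.9
position: [0.3628, 0.3043, 0.0233]
tool_rot: [[-0.996, 0.002, 0.086], [-0.086, 0.001, -0.996], [-0.002, -1.0, -0.001]]
contact_force: [-0.4, -0.9, 8.2]
finger_gap: 0.0454
```

```bash
python3 - <<'E'
from h import *
x,y=box(3,0);go(x,y,120,95.1)
E
```

```text
t 19.9 at [363. 304.  23.] gap 45 F [-0.4 -0.9  8.2] q7 -2.39 d [-5.64 -3.88 17.91] r [ 0.01 -0.03 -0.02]
```

>>> send_rows([
  {"dx": 0, "dy": -0.6, "dz": 0, "rx": 0, "ry": 0, "rz": 0, "gripper": 1},
  {"dx": 0, "dy": -2.0, "dz": 0, "rx": 0, "ry": 0, "rz": 0, "gripper": 1},
  {"dx": 0, "dy": -3.3, "dz": 0.5, "rx": 0, "ry": 0, "rz": 0, "gripper": 1},
  {"dx": -0.4, "dy": -3.9, "dz": 1.8, "rx": 0, "ry": 0, "rz": 0, "gripper": 1},
  {"dx": -1.0, "dy": -3.9, "dz": 3.4, "rx": 0, "ry": 0, "rz": 0, "gripper": 1},
])

```text
clock: 20.4
position: [0.3951, 0.2226, 0.1224]
tool_rot: [[-0.996, 0.004, 0.09], [-0.09, 0.004, -0.996], [-0.005, -1.0, -0.003]]
contact_force: [1.4, 0.4, -1.3]
finger_gap: 0.0455
```

>>> send_rows([
  {"dx": -0.5, "dy": 0, "dz": 1.6, "rx": 0, "ry": 0, "rz": 0, "gripper": 1},
  {"dx": -1.0, "dy": 0, "dz": 3.2, "rx": 0, "ry": 0, "rz": 0, "gripper": 1},
  {"dx": -1.5, "dy": 0, "dz": 4.8, "rx": 0, "ry": 0, "rz": 0, "gripper": 1},
  {"dx": -2.0, "dy": 0, "dz": 6.4, "rx": 0, "ry": 0, "rz": 0, "gripper": 1},
  {"dx": -2.5, "dy": 0, "dz": 8.0, "rx": 0, "ry": 0, "rz": 0, "gripper": 1},
])

```text
clock: 20.9
position: [0.474, 0.0257, 0.1201]
tool_rot: [[-0.996, 0.001, 0.086], [-0.086, 0.0, -0.996], [-0.001, -1.0, -0.0]]
contact_force: [1.0, 0.2, -1.2]
finger_gap: 0.0455
```

```bash
python3 - <<'E'
from h import *
x,y=box(3,0);go(x,y,120,95.1)
E
```

```text
t 20.9 at [474.  26. 120.] gap 45 F [ 1.   0.2 -1.2] q7 -1.64 d [-2.16  0.    6.43] r [ 0.   -0.02 -0.01]
```

>>> send_rows([
  {"dx": -0.5, "dy": 0, "dz": 1.5, "rx": 0, "ry": 0, "rz": 0, "gripper": 1},
  {"dx": -1.0, "dy": 0, "dz": 3.0, "rx": 0, "ry": 0, "rz": 0, "gripper": 1},
  {"dx": -1.5, "dy": 0, "dz": 4.5, "rx": 0, "ry": 0, "rz": 0, "gripper": 1},
  {"dx": -2.0, "dy": 0, "dz": 5.8, "rx": 0, "ry": 0, "rz": 0, "gripper": 1},
  {"dx": -2.15, "dy": 0, "dz": 6.45, "rx": 0, "ry": 0, "rz": 0, "gripper": 1},
])

```text
clock: 21.4
position: [0.5419, -0.1321, 0.1199]
tool_rot: [[-0.997, 0.001, 0.083], [-0.083, -0.001, -0.997], [-0.001, -1.0, 0.001]]
contact_force: [0.6, 0.2, -2.0]
finger_gap: 0.0455
```

>>> send_rows([
  {"dx": 0, "dy": 0.2, "dz": 0, "rx": 0, "ry": 0, "rz": 0, "gripper": 1},
  {"dx": 0, "dy": 0.8, "dz": 0, "rx": 0, "ry": 0, "rz": 0, "gripper": 1},
  {"dx": 0, "dy": 1.6, "dz": 0, "rx": 0, "ry": 0, "rz": 0, "gripper": 1},
  {"dx": 0, "dy": 2.3, "dz": 0, "rx": 0, "ry": 0, "rz": 0, "gripper": 1},
  {"dx": 0, "dy": 2.8, "dz": 0, "rx": 0, "ry": 0, "rz": 0, "gripper": 1},
])

```text
clock: 21.9
position: [0.54, -0.1262, 0.0483]
tool_rot: [[-0.996, -0.002, 0.088], [-0.088, 0.001, -0.996], [0.002, -1.0, -0.002]]
contact_force: [-0.3, 0.8, -1.7]
finger_gap: 0.0456
```

```bash
python3 - <<'E'
from h import *
x,y=box(3,0);go(x,y,26.5,95.1)
E
```

```text
t 21.9 at [ 540. -126.   48.] gap 46 F [-0.3  0.8 -1.7] q7 -1.30 d [-0.06  0.87  0.15] r [ 0.01 -0.    0.02]
```

>>> send_rows([
  {"dx": 0, "dy": 0.3, "dz": 0.1, "rx": 0, "ry": 0, "rz": 0, "gripper": 1},
  {"dx": 0, "dy": 0.55, "dz": 0.1, "rx": 0, "ry": 0, "rz": 0, "gripper": 1},
  {"dx": 0, "dy": 0.75, "dz": 0.1, "rx": 0, "ry": 0, "rz": 0, "gripper": 1},
  {"dx": 0, "dy": 0.85, "dz": 0.1, "rx": 0, "ry": 0, "rz": 0, "gripper": 1},
  {"dx": 0, "dy": 0.88, "dz": 0.1, "rx": 0, "ry": 0, "rz": 0, "gripper": 1},
])

```text
clock: 22.4
position: [0.5415, -0.1312, 0.0276]
tool_rot: [[-0.996, 0.0, 0.086], [-0.086, -0.0, -0.996], [-0.0, -1.0, 0.0]]
contact_force: [0.7, 0.3, -2.3]
finger_gap: 0.0457
```

>>> send_rows([
  {"dx": 0, "dy": 0, "dz": 0, "rx": 0, "ry": 0, "rz": 0, "gripper": 1},
  {"dx": 0, "dy": 0, "dz": 0, "rx": 0, "ry": 0, "rz": 0, "gripper": 1},
  {"dx": 0, "dy": 0, "dz": 0, "rx": 0, "ry": 0, "rz": 0, "gripper": 1},
  {"dx": 0, "dy": 0, "dz": 0, "rx": 0, "ry": 0, "rz": 0, "gripper": 1},
  {"dx": 0, "dy": 0, "dz": 0, "rx": 0, "ry": 0, "rz": 0, "gripper": 1},
])

```text
clock: 22.9
position: [0.5414, -0.1312, 0.0276]
tool_rot: [[-0.996, 0.0, 0.086], [-0.086, -0.0, -0.996], [-0.0, -1.0, 0.0]]
contact_force: [-0.5, 0.1, -1.2]
finger_gap: 0.0455
```

About 1 mm above the floor: lower a touch, release, and rise straight up.

>>> send_rows([
  {"dx": 0, "dy": 0.05, "dz": 0, "rx": 0, "ry": 0, "rz": 0, "gripper": 1},
  {"dx": 0, "dy": 0.05, "dz": 0, "rx": 0, "ry": 0, "rz": 0, "gripper": 1},
  {"dx": 0, "dy": 0.05, "dz": 0, "rx": 0, "ry": 0, "rz": 0, "gripper": 0.1},
  {"dx": 0, "dy": 0.05, "dz": 0, "rx": 0, "ry": 0, "rz": 0, "gripper": 0.1},
  {"dx": 0, "dy": 0.05, "dz": 0, "rx": 0, "ry": 0, "rz": 0, "gripper": 0.1},
])

```text
clock: 23.4
position: [0.5414, -0.1312, 0.0263]
tool_rot: [[-0.996, 0.0, 0.086], [-0.086, -0.0, -0.996], [-0.0, -1.0, 0.0]]
contact_force: [-0.1, -0.5, 0.4]
finger_gap: 0.0661
```

>>> send_rows([
  {"dx": 0, "dy": 0, "dz": 0, "rx": 0, "ry": 0, "rz": 0, "gripper": 0.1},
  {"dx": 0, "dy": 0, "dz": 0, "rx": 0, "ry": 0, "rz": 0, "gripper": 0.1},
  {"dx": 0, "dy": -0.6, "dz": 0, "rx": 0, "ry": 0, "rz": 0, "gripper": 0.1},
  {"dx": 0, "dy": -2.0, "dz": 0, "rx": 0, "ry": 0, "rz": 0, "gripper": 0.1},
  {"dx": 0, "dy": -4.0, "dz": 0, "rx": 0, "ry": 0, "rz": 0, "gripper": 0.1},
])

```text
clock: 23.9
position: [0.5395, -0.1308, 0.1252]
tool_rot: [[-0.996, -0.005, 0.086], [-0.086, 0.001, -0.996], [0.005, -1.0, -0.001]]
contact_force: [1.1, -0.1, -0.3]
finger_gap: 0.0791
```

>>> send_rows([
  {"dx": 0, "dy": -1.5, "dz": 1.0, "rx": 0, "ry": 0, "rz": 0, "gripper": 0.1},
  {"dx": 0.5, "dy": -2.0, "dz": 2.5, "rx": 0, "ry": 0, "rz": 0, "gripper": 0.1},
  {"dx": 1.0, "dy": -2.0, "dz": 4.0, "rx": 0, "ry": 0, "rz": 0, "gripper": 0.1},
  {"dx": 1.0, "dy": -2.0, "dz": 5.7, "rx": 0, "ry": 0, "rz": 0, "gripper": 0.1},
  {"dx": 1.0, "dy": -2.0, "dz": 7.4, "rx": 0, "ry": 0, "rz": 0, "gripper": 0.1},
])

```text
clock: 24.4
position: [0.5321, -0.3192, 0.1769]
tool_rot: [[-0.996, 0.001, 0.086], [-0.086, -0.0, -0.996], [-0.001, -1.0, 0.0]]
contact_force: [0.2, 0.0, 0.7]
finger_gap: 0.0792
```

>>> send_rows([
  {"dx": 0, "dy": 0, "dz": 1.0, "rx": 0, "ry": 0, "rz": 0, "gripper": 0.1},
  {"dx": 0, "dy": 0, "dz": 2.0, "rx": 0, "ry": 0, "rz": 0, "gripper": 0.1},
  {"dx": 0, "dy": 0, "dz": 3.0, "rx": 0, "ry": 0, "rz": 0, "gripper": 0.1},
  {"dx": 0, "dy": 0, "dz": 3.0, "rx": 0, "ry": 0, "rz": 0, "gripper": 0.1},
  {"dx": 0, "dy": 0, "dz": 3.0, "rx": 0, "ry": 0, "rz": 0, "gripper": 0.1},
])

```text
clock: 24.9
position: [0.5385, -0.3924, 0.1758]
tool_rot: [[-0.996, -0.001, 0.085], [-0.085, 0.001, -0.996], [0.001, -1.0, -0.001]]
contact_force: [0.5, 0.7, -0.7]
finger_gap: 0.079
```

```bash
python3 - <<'E'
from h import *
from cell import arm
s=arm.sense();print(s["clock"],s["position"],np.abs(s["joint_velocities"]).max())
def local(n,p):
    x,y,a={3:(541.7,-129.9,5.1),2:(543.9,111.3,-2.6)}[n];a=np.radians(a);d=np.array(p)-[x,y]
    return np.round([d[0]*np.cos(a)+d[1]*np.sin(a),-d[0]*np.sin(a)+d[1]*np.cos(a)])
c=arm.camera("top");im=c["image"];t=cv2.resize(im[120:290,190:430],None,fx=3,fy=3)
c2=arm.camera("side");t2=cv2.resize(c2["image"][110:330,230:430],None,fx=2.7,fy=2.7)
cv2.imwrite("pics/endt.png",t[:,:,::-1]);cv2.imwrite("pics/ends.png",t2[:,:,::-1])
for n,b,z,lo,hi,roi in[("long",3,.039,(22,120,130),(38,255,255),(358,238,420,280)),("square",2,.049,(22,120,130),(38,255,255),(262,205,328,255)),("tin",3,.031,(0,0,140),(180,45,255),(370,178,408,206)),("tall",3,.073,(0,0,140),(180,45,255),(370,206,412,240)),("squat",2,.051,(0,0,140),(180,45,255),(276,182,318,213)),("hex",0,.04,(22,120,150),(38,255,255),(198,168,230,200))]:
    m=mask(im,lo,hi,roi)
    if n not in("long","square","hex"): m=cv2.morphologyEx(m,cv2.MORPH_OPEN,np.ones((3,3)))
    r=rect(c,m,z);print(n,r,local(b,r[:2]) if b else "")
E
```

```text
24.9 [ 0.53846236 -0.39242952  0.17580081] 0.021767360187385506
long [ 457.  -138.5   88.1   31.7  -86.6] [-85.  -1.]
square [502.6 111.6  50.6  49.1  87.4] [-41.  -2.]
tin [ 628.3 -124.7   55.9   44.3  -85. ] [87. -3.]
tall [ 542.5 -133.6   34.6   33.8    3.4] [ 0. -4.]
squat [584.7 110.2  43.4  42.2   5.4] [41.  1.]
hex [601.1 322.1  53.2  46.8 -85. ]
```

View pics/endt.png

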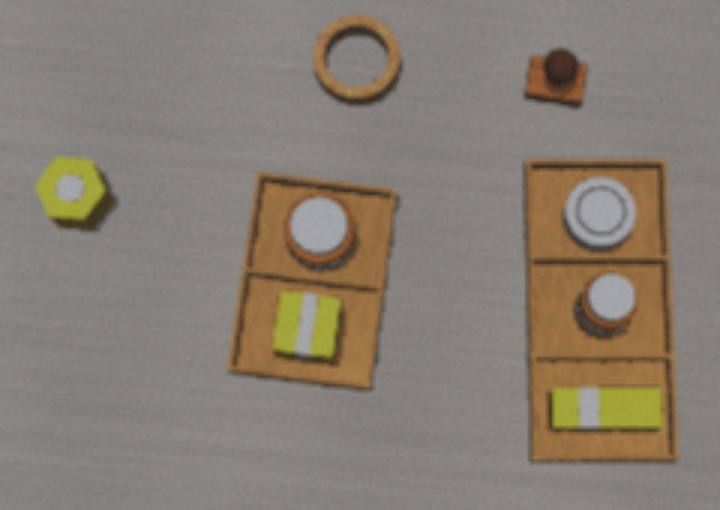

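View pics/ends.png

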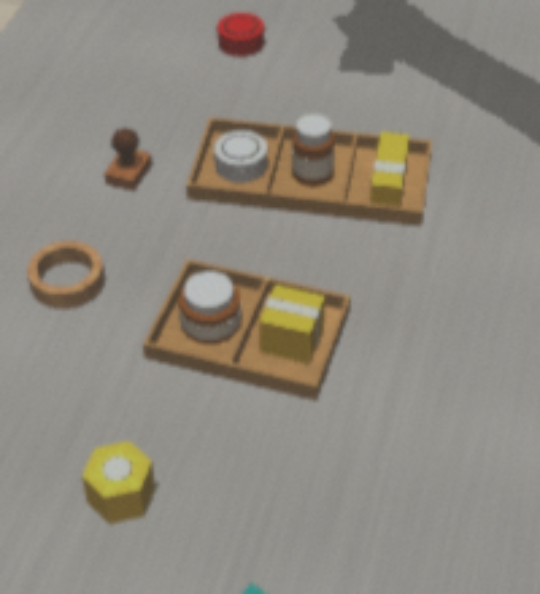

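Both views show all five articles upright in their cells, within 4 mm of the cell centres. The hex carton has not moved and the arm is clear.

```bash
python3 -c "
from cell import arm
print(arm.close_job())"
```

```text
the job is handed in; nothing more can be done
None
```

Both gift boxes are made up and the job is handed in at about 25 s of the 136 s allowed; `close_job` gives no verdict, so the checks below are my own.

- **Three-cell box:** the tall jar is in the middle cell, the round tin in the far end cell and the long carton in the near one.
- **Two-cell box:** the squat jar is in the far cell and the square carton in the near one.
- **Jars:** both were lowered slowly. The squat jar was released an estimated 2 mm or so above the floor, and the tall jar almost touching it.

**Final checks (top and side pictures):**
- All five articles look upright. Each measures within about 4 mm of its cell's centre, along and across the box.
- The six-sided carton measures the same as at the start. The tape roll and stamp look unmoved, but I did not measure them.
- The arm stands clear of everything.

No check failed. The only small disagreement is an offset of 3–4 mm for the tin and the tall jar between the top camera and the arm's own readings. That is within the camera's resolution and calibration and well inside the tolerance.

I viewed 11 pictures. The first move call was refused because I left out zero-valued keys; nothing moved.

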